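# Check the lid interlock of an exposure box

### The arm

A 7-joint arm with a two-finger parallel gripper is mounted at the origin on a cart in front of the work surface, level with it; the furniture and walls round the work are solid. World frame = base frame: x ahead of the robot, y to its left, z up, the work surface at z = 0. Lengths are in m, angles in rad, forces in N, time in s.
With the tool pointing down it reaches from about 0.4 to 0.85 m from the base axis. Payload 4.4 kg.
Tool frame: the origin (TCP) lies on the centre line of the jaws, within the pads' length; the fingertips stand 8 mm ahead of it and the grasp point (between the pads) lies 11 mm behind it (robot.nose_length is the distance from the TCP to the fingertips, in m); z points along the fingers, y is the direction in which the jaws open and shut (so a half turn about z gives the same grasp; the last joint's range is limited). The gripper opens to 94 mm and grips with 3 to 60 N. Pads are 16 mm wide; open, the fingers measure 119 mm over their backs; the gripper's body (75 mm by 177 mm) begins 78 mm behind the grasp point.
Start: joints at [-1.409, 0.628, 0.038, 1.517, -0.027, 0.996, -0.02], TCP at [0.147, 0.633, 0.179] pointing down, gripper open.
Joint ranges: [-3.06, 3.06], [-0.37, 2.12], [-1.25, 1.32], [0.18, 2.47], [-1.1, 4.24], [0.23, 1.98], [-2.94, 2.94]. Speed limits (rad/s): [2.57, 2.57, 3.14, 3.14, 3.14, 3.14, 3.14].

### API

Orientations are given as a unit quaternion [w, x, y, z].
In Python, from workcell import robot gives the robot as it stands.
- The arm moves only by the tool step_arm, never from a script. Its argument "targets" is a list of rows, each a list of 4 numbers: the shift along the tool's x, y, z in cm, then the turn about the tool's z in degrees. A call has 1 to 5 rows; each row shifts and turns the commanded pose from where the row before left it, along the tool's axes as they then stand; what a row does not reach is not made up. A row lasts 1/8 s, in which the tool goes at most 62.5 mm and 10.7 degrees, less where a joint would pass 70% of its speed; a pose out of reach is approached as far as the arm can. A call is refused whole if a number of a shift passes 6.25 or a number of a turn 10.7, either way. A call with a gripper value outside its range is refused whole. "claw" is the closure, from 0 (fully open) to 1 (shut), set as the call begins (left out, the last holds). The fingers move at their own pace and stop on an object; "force" is the grip in N (left out, the last holds). Time passes only in rows, so rows that do not move let the fingers close. It gives the time, the measured TCP pose, the force and the opening at its end, in the units of the state.
- robot.sense(): the state, without advancing time (a new reading comes with each control period).
- robot.capture(name): name is "side" or "top" or "wrist"; returns a dict with "image" (384x512x3 uint8, red, green, blue), "depth" (384x512 float32, m along the optical axis (not along the pixel's ray), 0 where there is no reading), "mtx" (3x3 intrinsics, pixels), "position" and "rotation" of the camera in the world; the wrist camera has in their place "tool_from_camera" (4x4, takes a point from camera to tool coordinates, whose origin is the TCP and whose axes are the flange's). Camera axes: x right, y up, looking along -z (the intrinsics and any distortion apply to the point x, -y, -z); pixel columns grow to the right and rows downward; lengths in m; the calibration is good to about 2 mm. A picture is of the moment at which its call begins: read the wrist's pose just before it.
- robot.job_done(): hands the job in, once; it reports no verdict.
The state is a dict: "time_s": time; "q": joint angles; "qd": joint speeds; "tau": joint torques, N m; "position": TCP position; "orientation": TCP orientation; "wrist_force": force on the tool from outside, world axes, zero at the start; "ft_torque": the same for the moment, N m; "grip_width": opening from 0.0 (shut) to 1.0 (fully open).
Only numpy, scipy, OpenCV 4.12 (cv2) and the standard library are available. Lean on these libraries where they do the work, as an engineer would, in place of code of your own. Each camera call takes 0.05 s, during which the arm holds its last target.

### The job

Check the lid interlock of the white exposure box. Push down the orange latch pad at its front and let the blue lid spring fully open by itself, without touching the lid. Then press the yellow roller of the switch inside the box down just until the switch clicks, without pushing it into overtravel, and let go of it; leave the wash bottle and the small beaker beside the box where they stand.

Things in the scene. Friction and masses are not known exactly. Their poses are not given: they have to be found in the camera images.
- light_box: white open-topped exposure box, 140 x 200 x 80 mm (x, y, z), walls 4 mm, fixed. Origin: centre of its underside; x from the latch side (front) to the hinge side, y along the hinge, z up. Its blue lid (6 mm thick, reaching 143 mm from the hinge, top 86 mm above the worktop when shut) is hinged on the far rim at x = 70, z = 83 mm; set free, it swings up and back by itself in about a second.
- lid (a joint): angle of the blue lid, rad: 0 shut, 1.85 fully open (leaning a little back past upright), where its spring holds it.
- latch (a joint): angle of the orange rocking latch, rad: 0 at rest, 0.35 fully pushed. It frees the lid at about 0.22 (pad down about 8 mm); the push needed is about 5 N. A spring returns it.
- latch_pad (a point): middle of the top face of the orange latch pad (46 mm along the box's x, 44 mm along y), 114 mm in front of the box's centre, 70 mm above the worktop at rest. Push it straight down 8 to 12 mm. The latch's hook begins 29 mm behind this point and rises 22 mm above it; the shut lid's front edge is 41 mm behind this point and swings up and away from it.
- switch_roller (a point): centre of the yellow roller (20 mm across, 14 mm wide, axle along the box's x) on the microswitch lever, inside the box 25 mm in front of the box's centre; its place along y varies. The lever runs from it to -y. The point moves with the roller, straight down when pressed. Shut, the lid holds it down; free, its centre is 74 mm and its top 84 mm above the worktop, 4 mm above the rim.
- lever (a joint): angle of the 60 mm switch lever, rad: 0 free, growing as the roller goes down, 60 mm of travel per rad. The switch clicks at 0.13 (roller down 8 mm, about 3 N; it cannot be heard or felt); overtravel begins at 0.25 (roller down 15 mm, about 4.7 N) and must never be reached; stop at 0.36. A spring returns it to 0. The shut lid holds it at about 0.19.
- wash_bottle: white wash bottle with a red cap and bent spout, 173 mm tall. A bystander; origin: centre of its underside.
- beaker_100: small clear glass beaker, 56 mm wide, 72 mm tall. A bystander; origin: centre of its underside.

How it is judged:
On the way, in this order (a step that is already met when the one before it is completed fails the run):
1. the lid has sprung fully open and the switch is free (value of joint lid above 1.7 rad and value of joint lever below 0.06 rad), for 0.2 s.
2. the roller is pressed until the switch clicks (value of joint lever above 0.13 rad), for 0.1 s.
At the end, for the whole second after the job is handed in: the lid stands fully open (over 1.7 rad), the switch lever (under 0.06 rad) and the latch (under 0.08 rad) are released, and the wash bottle and beaker are within 30 mm of where they were (all of step 1 and value of joint latch below 0.08 rad and distance of each of wash_bottle, beaker_100 from where it was at the start of the episode below 0.03 m); the robot touches nothing.
It fails at once if the switch is pushed into overtravel (lever over 0.25 rad) (value of joint lever above 0.25 rad).
It fails at once if the robot touches the lid with more than 1 N (contact force between lid and the fingers above 1 N or contact force between lid and the arm above 1 N).
It fails at once if the wash bottle or the beaker is moved by more than 30 mm (distance of any of wash_bottle, beaker_100 from where it was at the start of the episode above 0.03 m).
It also fails if it takes over 54 s, if anything falls off the work surface, if the arm or the gripper's body presses on something with over 40 N, if the wrist force passes 120 N, or if a joint passes its speed limit or range.

## Working session

There is one attempt and no reset: what is moved stays moved. The work goes in short steps, Python scripts to look and compute and a tool call to move; the robot and the scene stay as the last step left them, time stands still between calls to the robot, and variables do not carry over. Pictures are saved under pics/ and viewed, and the job is handed in when it is done.

Besides the shell and the picture viewer there is one more tool, called after "Call:" in YAML: its name, and indented under it one key for each argument. step_arm: Moves the arm, as the interface text tells. Its arguments: {"type":"object","properties":{"targets":{"type":"array","items":{"type":"array","items":{"type":"number"}}},"claw":{"type":"number"},"force":{"type":"number"}},"required":["targets"]}

```bash
mkdir -p pics; ls; python3 - <<'E'
from workcell import robot
import cv2,numpy as np
s=robot.sense();print(s)
for n in("top","side"):
    c=robot.capture(n);cv2.imwrite(f"pics/{n}0.png",c["image"][:,:,::-1]);np.savez(f"{n}0.npz",**c)
    print(n,c["mtx"].tolist(),c["position"],c["rotation"])
E
```

```text
pics
{'time_s': 0.0, 'q': array([-1.40881412,  0.62932343,  0.03843891,  1.5183666 , -0.02700698,
        0.99627985, -0.02002607]), 'qd': array([-0.00111412, -0.00147418, -0.0007785 , -0.00022675, -0.00121912,
        0.00073798, -0.00027736]), 'tau': array([ 5.60620401e-05, -5.49723744e+01,  1.14329025e+00, -1.86631197e+01,
       -5.22536086e-02,  2.37090740e-02,  1.60481618e-04]), 'position': array([0.14658916, 0.63252373, 0.17856926]), 'orientation': array([-9.78910147e-05,  1.13658592e-01,  9.93519431e-01, -9.24541721e-04]), 'wrist_force': array([ 0.19572205, -0.50610922,  0.14561564]), 'ft_torque': array([-0.0246037 ,  0.01572837, -0.01898806]), 'grip_width': 1.0006348033983266}
top [[431.98704810815343, 0.0, 256.3710096067078], [0.0, 431.98704810815343, 189.80353574795166], [0.0, 0.0, 1.0]] [0.38834221 0.22665865 0.92560886] [ 0.70500608  0.05827337 -0.06626217 -0.70369025]
side [[376.91134622138867, 0.0, 249.93855636518725], [0.0, 376.91134622138867, 192.55141175501348], [0.0, 0.0, 1.0]] [ 0.48595393 -0.4994791   0.51069335] [ 0.86606894  0.49806907 -0.01998489 -0.03811047]
```

View pics/top0.png

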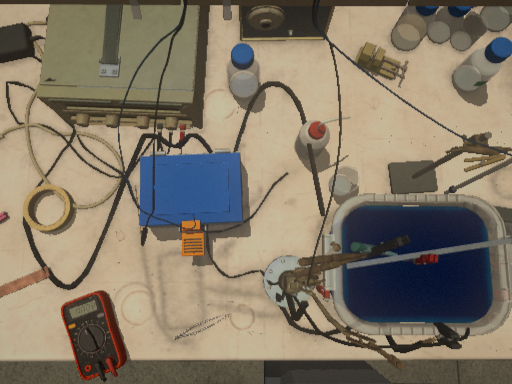

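View pics/side0.png

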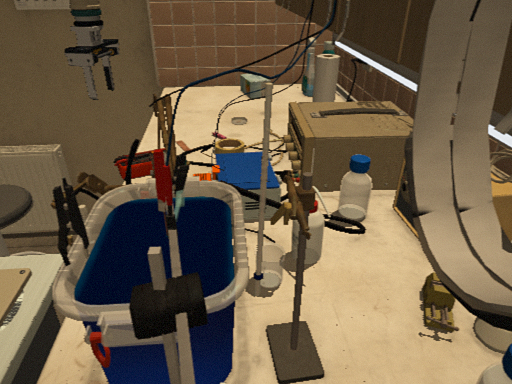

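```bash
cat > h.py <<'E'
import numpy as np,cv2
from scipy.spatial.transform import Rotation as R
def RT(q): return R.from_quat([q[1],q[2],q[3],q[0]]).as_matrix()
def cloud(c):
    K=c["mtx"];d=c["depth"];v,u=np.mgrid[:d.shape[0],:d.shape[1]]
    p=np.stack([(u-K[0,2])/K[0,0]*d,-(v-K[1,2])/K[1,1]*d,-d],-1)
    r=c["rotation"]; M=RT(r) if np.size(r)==4 else r
    return p@M.T+c["position"]
E
python3 - <<'E'
from h import *
c=np.load("top0.npz");P=cloud(c)
for u,v in [(141,157),(241,153),(243,220),(142,226),(190,190),(182,232),(204,230),(183,254),(204,253),(193,243),(192,223),(316,130),(343,183),(330,50),(270,90),(190,20),(125,110),(268,190),(290,270),(337,120),(60,100),(160,120),(243,65)]:
    print(u,v,P[v,u].round(3), c["depth"][v,u])
im=c["image"].astype(int);hsv=cv2.cvtColor(c["image"],cv2.COLOR_RGB2HSV)
m=(im[...,0]>200)&(im[...,1]>90)&(im[...,1]<190)&(im[...,2]<70);m[:, :170]=0;m[:,220:]=0;m[:215]=0;m[262:]=0
q=P[m];print(m.sum(),np.median(q,0));hi=q[:,2]>.08
print(q[hi].min(0),q[hi].max(0),q[~hi].min(0),q[~hi].max(0))
b=(hsv[...,0]>100)&(hsv[...,0]<118)&(hsv[...,1]>120);b[:,:130]=0;b[:,250:]=0;b[:145]=0;b[235:]=0
n=b&(abs(P[...,2]-.086)<.01);pts=np.argwhere(n)[:,::-1].astype(np.float32)
print(np.median(P[n],0), cv2.minAreaRect(P[n][:,:2].astype(np.float32)))
big=cv2.resize(c["image"][130:280,110:370],None,fx=3,fy=3,interpolation=cv2.INTER_CUBIC);cv2.imwrite("pics/crop0.png",big[:,:,::-1])
z=np.clip(P[...,2]/.5,0,1)*255;cv2.imwrite("pics/height0.png",cv2.applyColorMap(z.astype(np.uint8),cv2.COLORMAP_JET))
E
```

```text
141 157 [0.604 0.447 0.086] 0.86166835
241 153 [ 0.636  0.25  -0.   ] 0.9547517
243 220 [0.487 0.245 0.003] 0.9249165
142 226 [0.474 0.461 0.001] 0.9228043
190 190 [0.537 0.347 0.09 ] 0.8473754
182 232 [ 0.462  0.375 -0.003] 0.9255336
204 230 [0.465 0.328 0.004] 0.9195187
183 254 [0.413 0.361 0.065] 0.85006905
204 253 [0.415 0.32  0.069] 0.8473371
193 243 [0.434 0.342 0.068] 0.85076237
192 223 [0.471 0.341 0.093] 0.8324398
316 130 [0.644 0.105 0.139] 0.82106644
343 183 [0.568 0.028 0.004] 0.94068044
330 50 [0.882 0.046 0.001] 0.99876857
270 90 [0.783 0.186 0.001] 0.9800478
190 20 [0.853 0.345 0.167] 0.8265832
125 110 [0.692 0.477 0.112] 0.8515375
268 190 [ 0.554  0.191 -0.004] 0.9441319
290 270 [0.382 0.151 0.065] 0.84720266
337 120 [ 0.714  0.035 -0.002] 0.9722026
60 100 [0.692 0.581 0.165] 0.7984999
160 120 [0.693 0.421 0.051] 0.91258085
243 65 [0.772 0.244 0.146] 0.8342352
0 [nan nan nan]
  return _methods._mean(a, axis=axis, dtype=dtype,
  ret = um.true_divide(
Traceback (most recent call last):
ValueError: zero-size array to reduction operation minimum which has no identity
```

```bash
python3 - <<'E'
from h import *
c=np.load("top0.npz");P=cloud(c)
hsv=cv2.cvtColor(c["image"],cv2.COLOR_RGB2HSV);print(hsv[243,193],hsv[190,190])
m=(hsv[...,0]<22)&(hsv[...,1]>150)&(hsv[...,2]>100);m[:, :170]=0;m[:,220:]=0;m[:215]=0;m[262:]=0
q=P[m];hi=(q[:,2]>.08);lo=(q[:,2]>.06)&~hi
print(m.sum(),hi.sum(),lo.sum())
for k in(hi,lo): print(np.median(q[k],0).round(3),cv2.minAreaRect(q[k][:,:2].astype(np.float32)))
b=(hsv[...,0]>100)&(hsv[...,0]<122)&(hsv[...,1]>120);b[:,:130]=0;b[:,250:]=0;b[:145]=0;b[235:]=0
n=b&(abs(P[...,2]-.086)<.012)
print(np.median(P[n],0), cv2.minAreaRect(P[n][:,:2].astype(np.float32)))
big=cv2.resize(c["image"][130:280,110:370],None,fx=3,fy=3,interpolation=cv2.INTER_CUBIC);cv2.imwrite("pics/crop0.png",big[:,:,::-1])
z=np.clip(P[...,2]/.5,0,1)*255;cv2.imwrite("pics/height0.png",cv2.applyColorMap(z.astype(np.uint8),cv2.COLORMAP_JET))
E
```

```text
[ 15 187 176] [107 172 141]
561 136 418
[0.468 0.344 0.091] ((0.43841540813446045, 0.28960609436035156), (0.15824049711227417, 0.02896113693714142), 61.870059967041016)
[0.434 0.343 0.069] ((0.43538951873779297, 0.34256982803344727), (0.048936877399683, 0.04217655956745148), 0.9553140997886658)
[0.54020332 0.34495846 0.08689912] ((0.5412638187408447, 0.347828209400177), (0.13861770927906036, 0.1982550173997879), 2.5714235305786133)
```

View pics/crop0.png

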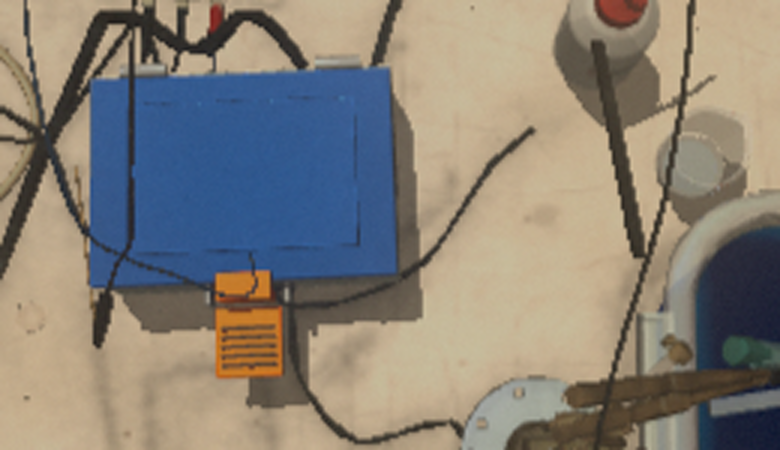

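View pics/height0.png

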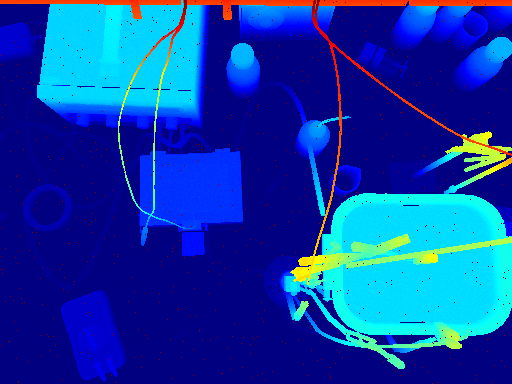

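```bash
python3 - <<'E'
from h import *
c=np.load("top0.npz");P=cloud(c)
# wire points: everything above .1 in region in front of/over the box
u0,u1,v0,v1=100,260,100,262
Q=P[v0:v1,u0:u1];m=Q[...,2]>.1
for v in range(v0,v1,8):
    r=[(u,*P[v,u].round(3)) for u in range(u0,u1) if P[v,u,2]>.1]
    print(v,[tuple(float(x) for x in t) for t in r][::2])
E
```

```text
100 [(100.0, 0.692, 0.508, 0.165), (102.0, 0.692, 0.504, 0.164), (104.0, 0.692, 0.501, 0.164), (106.0, 0.692, 0.496, 0.165), (108.0, 0.69, 0.491, 0.168), (110.0, 0.692, 0.489, 0.165), (112.0, 0.691, 0.485, 0.167), (114.0, 0.691, 0.481, 0.166), (116.0, 0.691, 0.477, 0.167), (118.0, 0.691, 0.474, 0.166), (120.0, 0.69, 0.469, 0.169), (122.0, 0.691, 0.466, 0.169), (124.0, 0.638, 0.421, 0.301), (126.0, 0.691, 0.459, 0.167), (128.0, 0.691, 0.455, 0.167), (130.0, 0.691, 0.451, 0.168), (132.0, 0.691, 0.448, 0.167), (134.0, 0.691, 0.444, 0.167), (136.0, 0.69, 0.439, 0.171), (138.0, 0.69, 0.436, 0.169), (140.0, 0.69, 0.432, 0.17), (142.0, 0.69, 0.429, 0.169), (144.0, 0.691, 0.425, 0.169), (146.0, 0.69, 0.421, 0.171), (148.0, 0.69, 0.418, 0.169), (150.0, 0.692, 0.415, 0.166), (152.0, 0.691, 0.411, 0.168), (154.0, 0.69, 0.406, 0.171), (156.0, 0.69, 0.403, 0.171), (158.0, 0.645, 0.373, 0.284), (160.0, 0.69, 0.396, 0.17), (162.0, 0.691, 0.392, 0.17), (164.0, 0.691, 0.388, 0.17), (166.0, 0.691, 0.385, 0.168), (168.0, 0.691, 0.381, 0.168), (170.0, 0.691, 0.378, 0.168), (172.0, 0.691, 0.374, 0.168), 
[... 2691 characters left out ...]
9, 0.22), (163.0, 0.388, 0.227, 0.926)]
212 [(136.0, 0.388, 0.227, 0.926), (145.0, 0.479, 0.407, 0.199), (152.0, 0.48, 0.395, 0.196)]
220 [(147.0, 0.472, 0.416, 0.142), (163.0, 0.47, 0.384, 0.158), (165.0, 0.471, 0.382, 0.152), (167.0, 0.471, 0.379, 0.147)]
228 [(143.0, 0.459, 0.428, 0.123), (145.0, 0.459, 0.424, 0.124), (147.0, 0.459, 0.421, 0.119), (184.0, 0.459, 0.352, 0.119), (186.0, 0.46, 0.349, 0.115), (188.0, 0.46, 0.346, 0.114), (190.0, 0.46, 0.342, 0.111), (192.0, 0.46, 0.339, 0.109)]
236 [(138.0, 0.388, 0.227, 0.926), (142.0, 0.445, 0.431, 0.113), (144.0, 0.445, 0.427, 0.115), (146.0, 0.445, 0.424, 0.112)]
244 [(141.0, 0.431, 0.435, 0.101), (143.0, 0.431, 0.432, 0.1)]
252 []
260 []
```

Call:
step_arm:
  targets:
    - [0,0,0,-5]
    - [0,0,0,-5]
    - [0,0,0,-5]
  claw: 1
  force: 20

```text
time_s: 0.48
position: [0.1467, 0.6328, 0.179]
orientation: [-0.0, -0.018, 1.0, -0.001]
wrist_force: [0.5, 0.5, 0.4]
grip_width: 0.717
```

Call:
step_arm:
  targets:
    - [-3,-3.7,0,0]
    - [-3,-3.7,0,0]
    - [-3,-3.7,0,0]
    - [-3,-3.7,0,0]
    - [-3,-3.7,0,0]

```text
time_s: 1.1
position: [0.3038, 0.4519, 0.1792]
orientation: [-0.0, -0.017, 1.0, -0.0]
wrist_force: [0.4, -0.1, -0.4]
grip_width: 0.187
```

Call:
step_arm:
  targets:
    - [-3,-3.7,0,0]
    - [-3,-3.7,0,0]
    - [-3,-3.7,0,0]
    - [0,0,0,0]
    - [0,0,0,0]

```text
time_s: 1.72
position: [0.396, 0.3461, 0.1793]
orientation: [-0.0, -0.017, 1.0, 0.0]
wrist_force: [0.2, 0.2, -0.8]
grip_width: 0.003
```

```bash
python3 - <<'E'
from h import *
from workcell import robot
s=robot.sense();print(s["position"],s["wrist_force"],s["grip_width"],s["time_s"])
c=robot.capture("wrist");np.savez("w1.npz",p=s["position"],o=s["orientation"],**c)
print(c["tool_from_camera"].round(3))
d=robot.capture("side");cv2.imwrite("pics/w1.png",np.hstack([c["image"],d["image"]])[:,:,::-1][:, :1024])
cv2.imwrite("pics/w1.png",c["image"][:,:,::-1]);cv2.imwrite("pics/s1.png",d["image"][:,:,::-1])
E
```

```text
[0.39600947 0.34610831 0.17927682] [ 0.23757039  0.20239151 -0.77291117] 0.003417572296586152 1.725
[[-0.     0.968  0.25   0.072]
 [ 1.     0.     0.     0.   ]
 [ 0.     0.25  -0.968 -0.205]
 [ 0.     0.     0.     1.   ]]
```

View pics/w1.png

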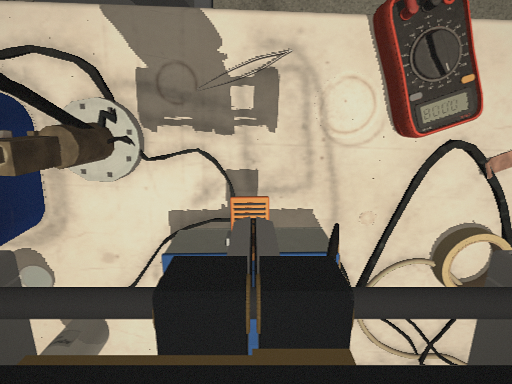

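View pics/s1.png

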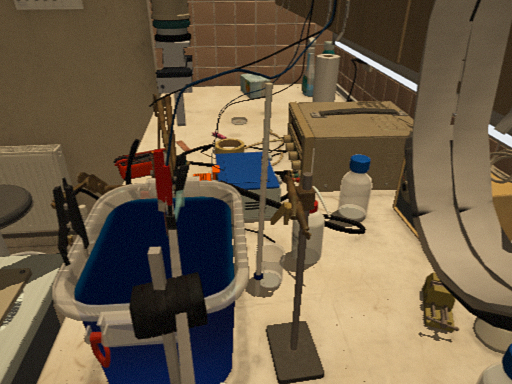

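```bash
cat >> h.py <<'E'
def wcloud(c):
    K=c["mtx"];d=c["depth"];v,u=np.mgrid[:d.shape[0],:d.shape[1]]
    p=np.stack([(u-K[0,2])/K[0,0]*d,-(v-K[1,2])/K[1,1]*d,-d],-1)
    T=c["tool_from_camera"];p=p@T[:3,:3].T+T[:3,3]
    return p@RT(c["o"]).T+c["p"]
E
python3 - <<'E'
from h import *
c=np.load("w1.npz");P=wcloud(c)
for u,v in [(234,199),(266,199),(250,199),(250,203),(235,215),(266,215),(266,222),(168,262),(330,262)]:print(u,v,P[v,u].round(4))
hsv=cv2.cvtColor(c["image"],cv2.COLOR_RGB2HSV)
m=(hsv[...,0]<22)&(hsv[...,1]>150)&(hsv[...,2]>100)&(abs(P[...,2]-.07)<.006)&(P[...,0]<.48)&(P[...,0]>.38)&(abs(P[...,1]-.34)<.05)
q=P[m];print(m.sum(),q.min(0),q.max(0))
for x in(.412,.42,.43):
    r=q[abs(q[:,0]-x)<.003];print(x,r[:,1].min(),r[:,1].max())
t=np.load("top0.npz");P=cloud(t);hsv=cv2.cvtColor(t["image"],cv2.COLOR_RGB2HSV)
m=(hsv[...,0]<22)&(hsv[...,1]>150)&(hsv[...,2]>100)&(abs(P[...,2]-.07)<.008)&(P[...,0]<.48)&(P[...,0]>.38)&(abs(P[...,1]-.34)<.05)
q=P[m];print(m.sum(),q.min(0),q.max(0))
E
```

```text
234 199 [0.4145 0.3259 0.0709]
266 199 [0.4136 0.3617 0.0699]
250 199 [0.4146 0.3438 0.0686]
250 203 [0.4186 0.3439 0.0708]
235 215 [0.4335 0.3274 0.0705]
266 215 [0.4322 0.3625 0.0707]
266 222 [0.3868 0.3541 0.2162]
168 262 [0.4857 0.2542 0.0874]
330 262 [0.3629 0.3666 0.3111]
561 [0.41087107 0.32133994 0.06522874] [0.44951068 0.36516959 0.07189578]
0.412 0.3214349209503721 0.36405268270071217
0.42 0.3213436379610911 0.3644394924850829
0.43 0.3226092264506712 0.36487220350607025
418 [0.41090433 0.3212847  0.0649689 ] [0.45954582 0.36393835 0.07746201]
```

Call:
step_arm:
  targets:
    - [-1.6,-0.3,2,0]
    - [-1.6,-0.3,2,0]
    - [0,0,2.5,0]
    - [0,0,2.5,0]
    - [0,0,0,0]

```text
time_s: 2.45
position: [0.4266, 0.3409, 0.0879]
orientation: [-0.002, -0.018, 1.0, -0.001]
wrist_force: [-0.2, -0.0, -0.4]
grip_width: 0.003
```

Call:
step_arm:
  targets:
    - [0,0,0.6,0]
    - [0,0,0.6,0]
    - [0,0,0.5,0]
    - [0,0,0.3,0]
    - [0,0,0,0]

```text
time_s: 3.08
position: [0.4288, 0.3405, 0.0693]
orientation: [-0.0, -0.017, 1.0, -0.0]
wrist_force: [-1.1, 0.6, 0.1]
grip_width: 0.005
```

```bash
python3 - <<'E'
from h import *
from workcell import robot
s=robot.sense();print(s["position"],s["wrist_force"],s["time_s"])
c=robot.capture("top");np.savez("top1.npz",**c)
d=robot.capture("side");cv2.imwrite("pics/t2.png",np.vstack([c["image"][100:300,80:380],d["image"][100:300,80:380]])[:,:,::-1])
E
```

```text
[0.42879124 0.34053724 0.06931852] [-1.08326764  0.58731703  0.06359674] 3.075
```

View pics/t2.png

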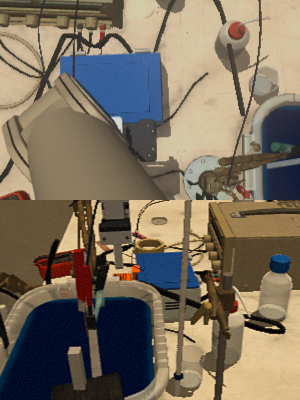

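```bash
python3 - <<'E'
from h import *
from workcell import robot
print(robot.nose_length)
s=robot.sense();print(s["position"],s["wrist_force"],s["time_s"])
d=robot.capture("side");cv2.imwrite("pics/s3.png",cv2.resize(d["image"][130:230,150:320],None,fx=4,fy=4,interpolation=cv2.INTER_CUBIC)[:,:,::-1])
E
```

```text
0.008
[0.42896881 0.34069412 0.06956356] [-0.11931056 -0.13713492  0.45589615] 3.175
```

View pics/s3.png

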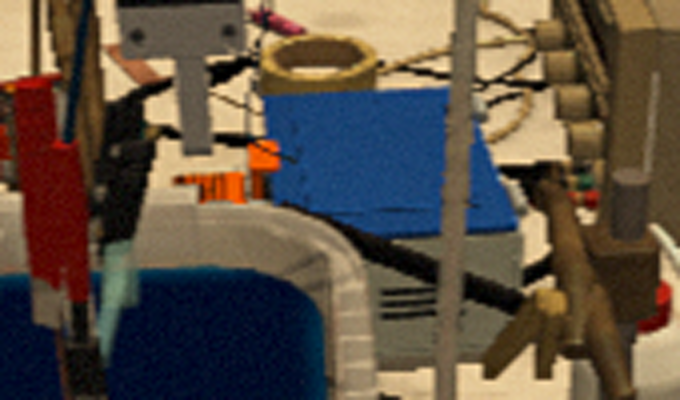

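```bash
python3 - <<'E'
from h import *
c=np.load("side0.npz");K=c["mtx"];M=RT(c["rotation"])
def pr(p):
    q=M.T@(np.array(p)-c["position"]);return K[0,0]*q[0]/-q[2]+K[0,2],K[1,2]-K[1,1]*q[1]/-q[2]
for p in [(.4288,.3405,.0613),(.4288,.3405,.08),(.411,.321,.07),(.457,.321,.07),(.411,.365,.07),(.457,.365,.07),(.475,.25,.086),(.475,.446,.086)]: 
    u,v=pr(p);print(p,round(u,1),round(v,1),"crop",round((u-150)*4),round((v-130)*4))
P=cloud(c)
for u,v in [(199,160),(199,166),(199,167),(200,176),(205,175),(196,175),(216,167)]:print(u,v,P[v,u].round(3))
from workcell import robot
d=robot.capture("side");P=cloud(d)
for u,v in [(199,150),(199,160),(199,164),(199,166),(200,176),(205,175)]:print(u,v,P[v,u].round(3))
E
```

```text
(0.4288, 0.3405, 0.0613) 199.1 180.7 crop 196 203
(0.4288, 0.3405, 0.08) 198.5 174.1 crop 194 176
(0.411, 0.321, 0.07) 191.2 181.6 crop 165 207
(0.457, 0.321, 0.07) 210.1 180.8 crop 240 203
(0.411, 0.365, 0.07) 192.1 173.4 crop 168 174
(0.457, 0.365, 0.07) 210.2 172.7 crop 241 171
(0.475, 0.25, 0.086) 217.5 189.1 crop 270 236
(0.475, 0.446, 0.086) 216.6 153.6 crop 267 94
199 160 [0.417 0.593 0.   ]
199 166 [0.418 0.547 0.002]
199 167 [0.418 0.54  0.002]
200 176 [0.432 0.345 0.072]
205 175 [0.444 0.35  0.072]
196 175 [0.421 0.355 0.07 ]
216 167 [0.473 0.338 0.099]
199 150 [0.435 0.328 0.15 ]
199 160 [0.433 0.329 0.124]
199 164 [0.433 0.329 0.113]
199 166 [0.432 0.328 0.108]
200 176 [0.432 0.346 0.072]
205 175 [0.444 0.349 0.072]
```

```bash
python3 - <<'E'
from h import *
from workcell import robot
c=np.load("side0.npz");a=cv2.resize(c["image"][0:110,40:150],None,fx=4,fy=4,interpolation=cv2.INTER_CUBIC)
d=robot.capture("side");b=cv2.resize(d["image"][100:210,140:250],None,fx=4,fy=4,interpolation=cv2.INTER_CUBIC)
cv2.imwrite("pics/z.png",np.hstack([a,b])[:,:,::-1][:, :880][:, :800])
P=cloud(c)
for u,v in [(95,95),(95,90),(107,90),(110,85)]:print(P[v,u].round(3))
K=c["mtx"];M=RT(c["rotation"])
q=M.T@(np.array([.1466,.6325,.1706])-c["position"]);print(K[0,0]*q[0]/-q[2]+K[0,2],K[1,2]-K[1,1]*q[1]/-q[2])
P=cloud(d)
for v in range(140,190,2):print(v,P[v,199].round(3),d["image"][v,199])
w=robot.capture("wrist");cv2.imwrite("pics/w4.png",w["image"][:,:,::-1])
E
```

```text
[0.144 0.581 0.218]
[0.145 0.584 0.231]
[-0.084  1.506 -0.008]
[0.162 0.681 0.22 ]
103.98339816087298 105.99934719199071
140 [0.441 0.262 0.202] [96 87 75]
142 [0.441 0.261 0.198] [100  87  74]
144 [0.436 0.33  0.164] [92 82 68]
146 [0.436 0.328 0.16 ] [104  89  75]
148 [0.436 0.33  0.154] [98 90 71]
150 [0.435 0.328 0.15 ] [98 87 71]
152 [0.435 0.328 0.145] [93 83 69]
154 [0.435 0.329 0.139] [93 81 64]
156 [0.434 0.33  0.134] [100  88  77]
158 [0.434 0.329 0.129] [103  92  75]
160 [0.433 0.328 0.124] [96 89 72]
162 [0.433 0.328 0.119] [100  87  74]
164 [0.433 0.329 0.113] [92 83 68]
166 [0.432 0.326 0.109] [94 85 73]
168 [0.431 0.336 0.099] [84 70 58]
170 [0.419 0.519 0.002] [223 191 142]
172 [0.419 0.509 0.   ] [219 195 141]
174 [0.429 0.362 0.069] [198  75   0]
176 [0.429 0.35  0.07 ] [142 101  76]
178 [0.43  0.336 0.071] [150 113  85]
180 [0.43  0.325 0.072] [148 106  77]
182 [0.446 0.079 0.199] [150 131 100]
184 [0.446 0.078 0.195] [135 113  87]
186 [0.446 0.073 0.194] [136 115  90]
188 [0.446 0.075 0.189] [129 113  88]
```

View pics/z.png

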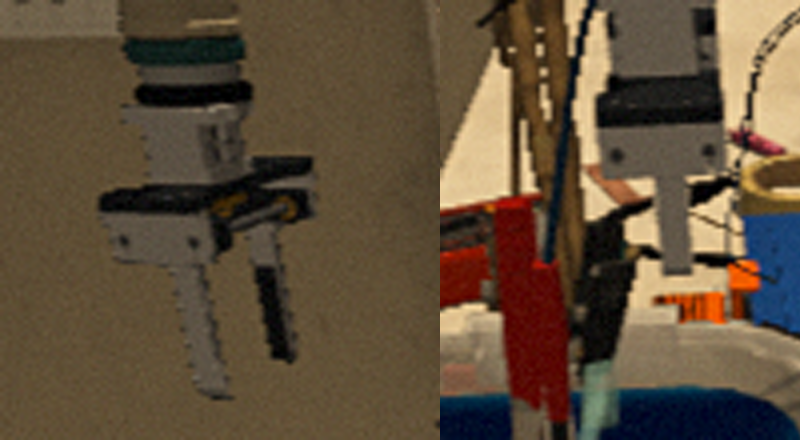

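View pics/w4.png

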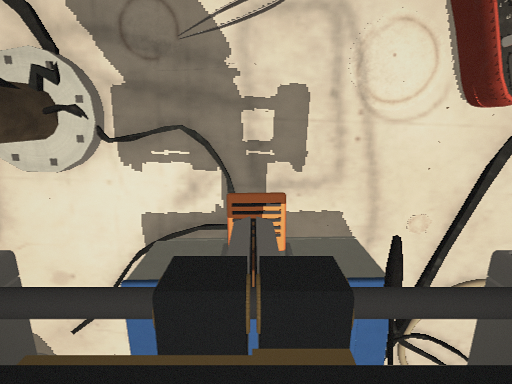

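```bash
python3 - <<'E'
from h import *
from workcell import robot
w=robot.capture("wrist")
w["p"]=np.zeros(3);w["o"]=np.array([1,0,0,0]);P=wcloud(w)
for v in range(212,262,3):print(v,[tuple(P[v,u].round(3).tolist()) for u in (249,252,255,258)])
E
```

```text
212 [(0.003, -0.003, -0.0), (0.004, -0.0, -0.002), (0.004, 0.002, -0.002), (0.003, 0.004, 0.0)]
215 [(0.001, -0.003, -0.0), (0.001, -0.0, -0.001), (0.001, 0.002, -0.001), (0.001, 0.004, -0.001)]
218 [(0.009, -0.002, -0.029), (-0.001, -0.0, -0.001), (-0.002, 0.002, -0.0), (0.009, 0.004, -0.03)]
221 [(0.009, -0.002, -0.035), (0.007, -0.0, -0.03), (0.007, 0.002, -0.031), (0.009, 0.003, -0.035)]
224 [(0.009, -0.002, -0.04), (0.007, -0.0, -0.036), (0.008, 0.002, -0.037), (0.009, 0.003, -0.04)]
227 [(0.009, -0.002, -0.046), (0.007, -0.0, -0.041), (0.007, 0.002, -0.041), (0.009, 0.003, -0.045)]
230 [(0.009, -0.002, -0.05), (0.007, -0.0, -0.046), (0.007, 0.002, -0.046), (0.009, 0.003, -0.049)]
233 [(0.009, -0.002, -0.054), (0.007, -0.0, -0.051), (0.008, 0.001, -0.051), (0.009, 0.003, -0.054)]
236 [(0.009, -0.002, -0.058), (0.007, -0.0, -0.053), (0.007, 0.001, -0.054), (0.009, 0.003, -0.058)]
239 [(0.009, -0.002, -0.062), (0.007, -0.0, -0.059), (0.007, 0.001, -0.058), (0.008, 0.003, -0.061)]
242 [(0.009, -0.002, -0.066), (0.007, -0.0, -0.062), (0.007, 0.001, -0.062), (0.009, 0.003, -0.065)]
245 [(0.009, -0.002, -0.07), (0.007, -0.0, -0.066), (0.008, 0.001, -0.067), (0.009, 0.003, -0.069)]
248 [(0.009, -0.002, -0.073), (0.007, -0.0, -0.07), (0.007, 0.001, -0.07), (0.009, 0.003, -0.074)]
251 [(0.007, -0.002, -0.073), (0.007, -0.0, -0.073), (0.007, 0.001, -0.073), (0.009, 0.003, -0.077)]
254 [(0.007, -0.002, -0.076), (0.007, -0.0, -0.076), (0.007, 0.001, -0.076), (0.009, 0.003, -0.08)]
257 [(0.007, -0.002, -0.079), (0.007, -0.0, -0.079), (0.007, 0.001, -0.08), (0.009, 0.003, -0.082)]
260 [(0.007, -0.002, -0.082), (0.007, -0.0, -0.082), (0.008, 0.001, -0.083), (0.009, 0.003, -0.085)]
```

The fingers end about 29 mm behind the TCP, not 8 mm ahead of it. The wrist and side cameras agree on this, and there was no contact force. I'll descend by force and vision.

Call:
step_arm:
  targets:
    - [0.4,0,0.8,0]
    - [0,0,0.8,0]
    - [0,0,0.6,0]
    - [0,0,0,0]

```text
time_s: 3.92
position: [0.4245, 0.3402, 0.0467]
orientation: [-0.001, -0.017, 1.0, -0.0]
wrist_force: [-0.3, -0.4, -0.4]
grip_width: 0.003
```

Call:
step_arm:
  targets:
    - [0,0,0.3,0]
    - [0,0,0.3,0]
    - [0,0,0.2,0]
    - [0,0,0,0]

```text
time_s: 4.42
position: [0.4245, 0.3406, 0.0395]
orientation: [-0.0, -0.017, 1.0, 0.0]
wrist_force: [-1.0, -0.7, 2.6]
grip_width: 0.002
```

Call:
step_arm:
  targets:
    - [0,0,0.2,0]
    - [0,0,0.2,0]
    - [0,0,0,0]
    - [0,0,0,0]

```text
time_s: 4.92
position: [0.4245, 0.3406, 0.0354]
orientation: [-0.0, -0.017, 1.0, -0.0]
wrist_force: [-3.3, 0.1, 3.6]
grip_width: 0.005
```

Call:
step_arm:
  targets:
    - [0,0,0.2,0]
    - [0,0,0.2,0]
    - [0,0,0.1,0]
    - [0,0,0,0]
    - [0,0,0,0]

```text
time_s: 5.55
position: [0.4249, 0.3407, 0.0309]
orientation: [0.0, -0.017, 1.0, 0.0]
wrist_force: [-4.2, -0.5, 9.4]
grip_width: 0.004
```

```bash
python3 - <<'E'
from h import *
from workcell import robot
s=robot.sense();print(s["position"],s["wrist_force"],s["time_s"])
d=robot.capture("side");cv2.imwrite("pics/s5.png",cv2.resize(d["image"][100:230,150:320],None,fx=4,fy=4,interpolation=cv2.INTER_CUBIC)[:,:,::-1])
E
```

```text
[0.42485588 0.34065979 0.03091269] [-4.15309255 -0.46749143  9.41178557] 5.55
```

View pics/s5.png

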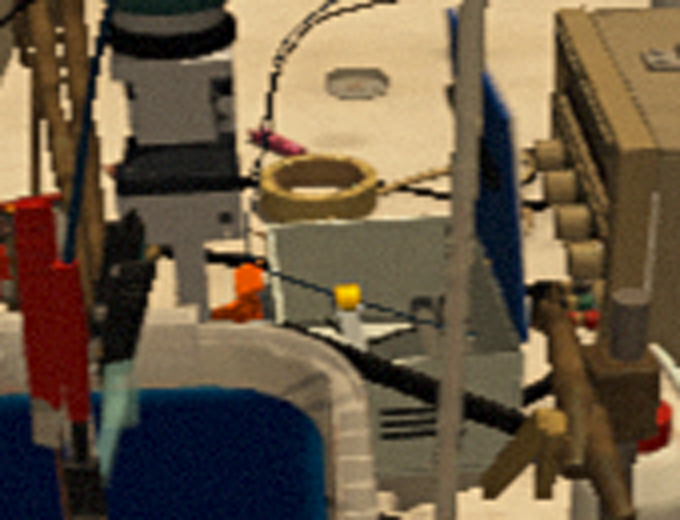

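The lid stands open (blue edge near (490,200) in the crop) and the yellow roller is at crop (347,297). I'll release the latch and back off for a clear top view.

Call:
step_arm:
  targets:
    - [0.1,0,-2,0]
    - [0.5,0,-3,0]
    - [3,0,-4,0]
    - [4,0,-4,0]
    - [4,0,0,0]

```text
time_s: 6.22
position: [0.3107, 0.3382, 0.1628]
orientation: [0.003, -0.016, 1.0, 0.003]
wrist_force: [-0.1, 0.7, -0.0]
grip_width: 0.006
```

Call:
step_arm:
  targets:
    - [0,4,0,0]
    - [0,4,0,0]
    - [0,4,0,0]
    - [0,4,0,0]
    - [0,0,0,0]

```text
time_s: 6.85
position: [0.3035, 0.4997, 0.1597]
orientation: [0.001, -0.018, 1.0, 0.001]
wrist_force: [-0.9, -1.6, 0.3]
grip_width: 0.002
```

```bash
python3 - <<'E'
from h import *
from workcell import robot
s=robot.sense();print(s["position"],s["wrist_force"],s["time_s"])
for n in("side","top"):
    c=robot.capture(n);np.savez(n+"6.npz",**c);P=cloud(c)
    h=cv2.cvtColor(c["image"],cv2.COLOR_RGB2HSV)
    m=(h[...,0]>20)&(h[...,0]<32)&(h[...,1]>170)&(h[...,2]>110)&(P[...,2]>.06)&(P[...,2]<.1)&(P[...,0]>.46)&(P[...,0]<.58)&(abs(P[...,1]-.345)<.1)
    q=P[m];print(n,m.sum(),np.argwhere(m).mean(0)[::-1]);print(q.min(0),q.max(0),np.median(q,0))
    i=c["image"][120:280,110:350] if n=="top" else c["image"][100:230,150:320]
    cv2.imwrite(f"pics/{n}6.png",cv2.resize(i,None,fx=3,fy=3,interpolation=cv2.INTER_CUBIC)[:,:,::-1])
E
```

```text
[0.30350707 0.49966724 0.15974503] [-0.94931941 -1.55775265  0.26125616] 6.85
side 25 [236.08 173.16]
[0.5163109  0.32725016 0.07655316] [0.52904591 0.34097112 0.08527554] [0.52165361 0.33164275 0.0823501 ]
top 56 [196.         199.53571429]
[0.51277002 0.32854715 0.07353947] [0.52535105 0.34482201 0.0854606 ] [0.51904244 0.33608317 0.08161618]
```

View pics/top6.png

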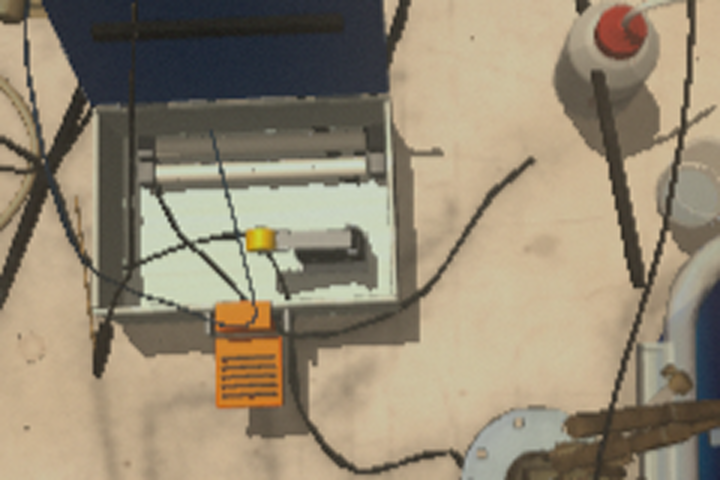

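View pics/side6.png

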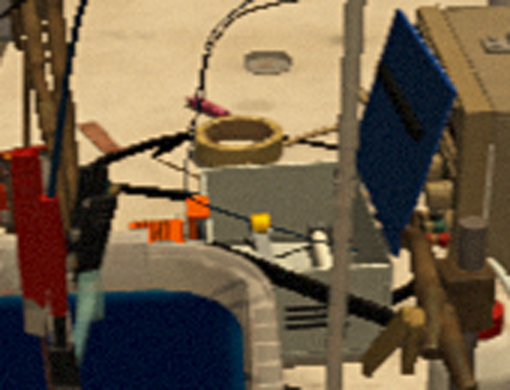

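```bash
python3 - <<'E'
from h import *
for n in("top6","side6"):
    c=np.load(n+".npz");P=cloud(c);h=cv2.cvtColor(c["image"],cv2.COLOR_RGB2HSV)
    m=(P[...,0]>.28)&(P[...,0]<.62)&(P[...,1]>.1)&(P[...,1]<.36)&(P[...,2]>.11)&(P[...,2]<.6)
    q=P[m];print(n,m.sum())
    k=np.unique((q/.02).round().astype(int),axis=0);
    for y in range(5,19):
        kk=k[k[:,1]==y]
        if len(kk):print("y",y*.02,"x",kk[:,0].min()*.02,kk[:,0].max()*.02,"z",kk[:,2].min()*.02,kk[:,2].max()*.02,len(kk))
    b=(h[...,0]>100)&(h[...,0]<122)&(h[...,1]>100)&(P[...,0]>.56)&(P[...,0]<.72)&(abs(P[...,1]-.35)<.11)&(P[...,2]>.08)
    q=P[b];print("lid",b.sum())
    for z in(.1,.13,.16,.19,.22):
        r=q[abs(q[:,2]-z)<.01]
        if len(r):print(z,np.percentile(r[:,0],[2,50]))
c=np.load("w1.npz");c=dict(c);c["p"]=np.zeros(3);c["o"]=np.array([1,0,0,0]);P=wcloud(c)
m=P[...,2]<-.02
q=P[m];hist=[(z,q[abs(q[:,2]-z)<.005][:,:2].min(0).round(3).tolist(),q[abs(q[:,2]-z)<.005][:,:2].max(0).round(3).tolist()) for z in np.arange(-.15,-.02,.01) if (abs(q[:,2]-z)<.005).any()]
for t in hist:print(t)
E
```

```text
top6 2777
y 0.1 x 0.28 0.62 z 0.12 0.28 40
y 0.12 x 0.28 0.62 z 0.12 0.42 43
y 0.14 x 0.3 0.46 z 0.12 0.36 31
y 0.16 x 0.3 0.4 z 0.12 0.34 30
y 0.18 x 0.38 0.38 z 0.3 0.32 2
y 0.32 x 0.62 0.62 z 0.12 0.12 1
y 0.34 x 0.46 0.62 z 0.12 0.12 2
y 0.36 x 0.46 0.62 z 0.12 0.14 3
lid 580
0.1 [0.6145669 0.6168028]
0.13 [0.62060577 0.62465484]
0.16 [0.62845851 0.63069775]
0.19 [0.63835222 0.64115195]
0.22 [0.64675782 0.65189604]
side6 1539
y 0.1 x 0.3 0.6 z 0.12 0.4 22
y 0.12 x 0.36 0.62 z 0.12 0.42 22
y 0.14 x 0.3 0.46 z 0.16 0.36 25
y 0.16 x 0.3 0.4 z 0.16 0.34 18
y 0.34 x 0.46 0.46 z 0.12 0.12 1
y 0.36 x 0.46 0.62 z 0.12 0.12 2
lid 1275
0.1 [0.61405368 0.61934432]
0.13 [0.62118213 0.62702599]
0.16 [0.6294374  0.63548448]
0.19 [0.63837107 0.64456884]
0.22 [0.64692783 0.65246501]
(np.float64(-0.15), [0.015, -0.053], [0.034, 0.047])
(np.float64(-0.13999999999999999), [0.002, -0.073], [0.034, 0.074])
(np.float64(-0.12999999999999998), [-0.008, -0.075], [0.034, 0.077])
(np.float64(-0.11999999999999997), [-0.009, -0.076], [0.033, 0.077])
(np.float64(-0.10999999999999996), [-0.011, -0.002], [-0.009, 0.002])
(np.float64(-0.09999999999999995), [0.002, -0.002], [0.009, 0.002])
(np.float64(-0.08999999999999994), [-0.004, -0.002], [0.009, 0.003])
(np.float64(-0.07999999999999993), [0.002, -0.013], [0.01, 0.013])
(np.float64(-0.06999999999999992), [0.006, -0.012], [0.01, 0.013])
(np.float64(-0.059999999999999915), [0.006, -0.012], [0.01, 0.012])
(np.float64(-0.049999999999999906), [0.007, -0.012], [0.009, 0.012])
(np.float64(-0.0399999999999999), [0.007, -0.012], [0.009, 0.012])
(np.float64(-0.029999999999999888), [0.007, -0.011], [0.009, 0.011])
```

Call:
step_arm:
  targets:
    - [-2.2,-5.1,-0.1,0]
    - [-2.2,-5.1,-0.1,0]
    - [-2.3,-5.1,-0.1,0]
    - [-2.3,-5.1,-0.1,0]
    - [0,0,0,0]

```text
time_s: 7.58
position: [0.403, 0.2888, 0.1647]
orientation: [0.001, -0.012, 1.0, -0.002]
wrist_force: [0.1, 1.5, 0.7]
grip_width: 0.005
```

Call:
step_arm:
  targets:
    - [-4,-0.4,0,0]
    - [-4,-0.5,0,0]
    - [-3.9,-0.5,0,0]
    - [0,0,0,0]
    - [0,0,0,0]

```text
time_s: 8.2
position: [0.5184, 0.2857, 0.1641]
orientation: [-0.001, -0.017, 1.0, -0.0]
wrist_force: [-0.9, -0.5, -0.5]
grip_width: 0.003
```

Call:
step_arm:
  targets:
    - [0,0,2,0]
    - [0,0,2,0]
    - [0,0,2,0]
    - [0,0,2,0]
    - [0,0,0,0]

```text
time_s: 8.82
position: [0.5171, 0.2857, 0.0834]
orientation: [-0.002, -0.018, 1.0, -0.001]
wrist_force: [-0.6, -0.3, 1.2]
grip_width: 0.004
```

Call:
step_arm:
  targets:
    - [-0.2,0,1,0]
    - [-0.2,2.5,0,0]
    - [0,2.5,0,0]
    - [0,0,0,0]
    - [0,0,0,0]

```text
time_s: 9.45
position: [0.522, 0.3351, 0.0745]
orientation: [-0.0, -0.017, 1.0, -0.0]
wrist_force: [-0.8, 0.3, 0.1]
grip_width: 0.006
```

```bash
cat > look.py <<'E'
import sys
from h import *
from workcell import robot
F=[]
for i in range(4):
    s=robot.sense();F.append(s["wrist_force"]);c=robot.capture("side")
    P=cloud(c);h=cv2.cvtColor(c["image"],cv2.COLOR_RGB2HSV)
    m=(h[...,0]>20)&(h[...,0]<32)&(h[...,1]>150)&(h[...,2]>100)&(P[...,2]>.04)&(P[...,2]<.1)&(P[...,0]>.46)&(P[...,0]<.58)&(abs(P[...,1]-.345)<.1)
    print(m.sum(),np.argwhere(m).mean(0)[::-1].round(2),np.argwhere(m).max(0),P[m].mean(0).round(4))
print(s["position"].round(4),np.mean(F,0).round(2),s["time_s"])
cv2.imwrite(f"pics/{sys.argv[1]}.png",cv2.resize(c["image"][120:200,190:290],None,fx=6,fy=6,interpolation=cv2.INTER_CUBIC)[:,:,::-1])
E
python3 look.py r1
```

```text
13 [236.38 174.08] [176 239] [0.5224 0.3313 0.0802]
17 [236.12 173.53] [176 239] [0.5218 0.3323 0.0813]
19 [236.47 173.95] [177 239] [0.5227 0.3315 0.0805]
15 [236.2  174.07] [176 239] [0.5219 0.3301 0.0809]
[0.5224 0.3345 0.0745] [-0.42  0.11  0.25] 9.6
```

View pics/r1.png

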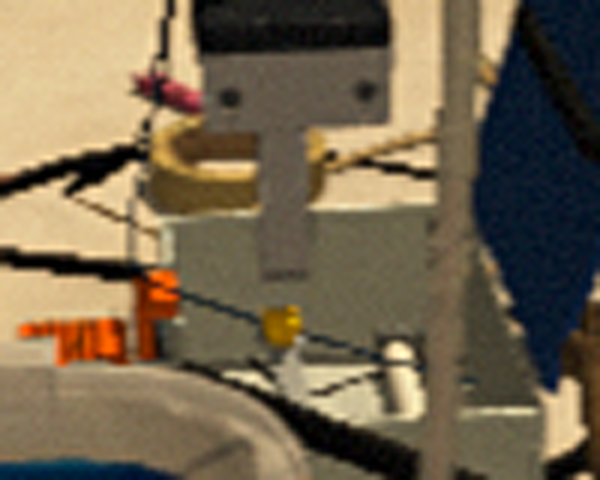

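Call:
step_arm:
  targets:
    - [0.2,0.1,0.7,0]
    - [0,0,0.7,0]
    - [0,0,0,0]
    - [0,0,0,0]

```text
time_s: 10.15
position: [0.5201, 0.3367, 0.0603]
orientation: [-0.0, -0.017, 1.0, -0.0]
wrist_force: [-0.5, 1.2, -0.4]
grip_width: 0.002
```

```bash
python3 look.py r2
```

```text
15 [236.13 173.93] [176 239] [0.5218 0.3302 0.0812]
13 [236.08 174.77] [177 239] [0.5216 0.3306 0.0787]
15 [236.2  174.53] [177 238] [0.5218 0.3291 0.0801]
14 [236.14 173.86] [176 239] [0.5218 0.3305 0.0813]
[0.5202 0.3368 0.0606] [-0.4   0.33  0.43] 10.3
```

Call:
step_arm:
  targets:
    - [0,0,0.3,0]
    - [0,0,0.3,0]
    - [0,0,0.2,0]
    - [0,0,0,0]

```text
time_s: 10.85
position: [0.5203, 0.3376, 0.0526]
orientation: [0.0, -0.017, 1.0, 0.001]
wrist_force: [0.7, 1.8, 2.4]
grip_width: 0.001
```

```bash
python3 look.py r3
```

```text
10 [236.2 176.1] [178 239] [0.5219 0.3318 0.0743]
11 [236.36 175.91] [178 239] [0.5223 0.332  0.0747]
10 [235.7 175.3] [178 239] [0.5207 0.3329 0.076 ]
12 [235.92 176.  ] [178 239] [0.5212 0.3317 0.0747]
[0.5202 0.3372 0.0527] [-0.25  1.78  2.6 ] 11.0
```

View pics/r3.png

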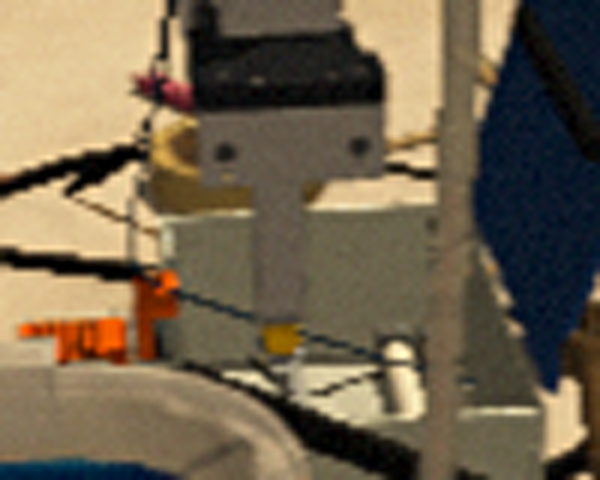

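Call:
step_arm:
  targets:
    - [0,0,0.2,0]
    - [0,0,0.2,0]
    - [0,0,0.1,0]
    - [0,0,0,0]

```text
time_s: 11.55
position: [0.5202, 0.337, 0.0475]
orientation: [0.0, -0.017, 1.0, 0.0]
wrist_force: [-0.4, 3.1, 3.5]
grip_width: 0.003
```

```bash
python3 look.py r4
```

```text
10 [236.9 177.4] [179 239] [0.5235 0.3314 0.0708]
12 [236.42 178.17] [180 239] [0.5222 0.3305 0.0691]
13 [236.38 177.85] [180 239] [0.5222 0.331  0.0698]
8 [235.75 178.12] [180 238] [0.5206 0.3304 0.0694]
[0.5201 0.337  0.0476] [0.19 3.76 4.01] 11.7
```

View pics/r4.png

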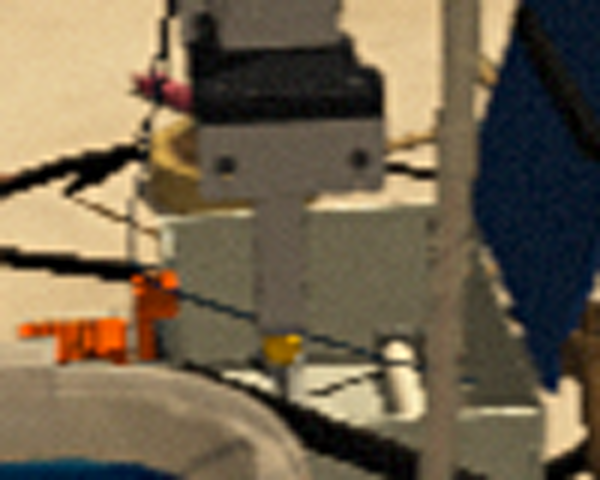

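Call:
step_arm:
  targets:
    - [0,0,0.1,0]
    - [0,0,0,0]
    - [0,0,0,0]

```text
time_s: 12.12
position: [0.5201, 0.3369, 0.0465]
orientation: [0.0, -0.017, 1.0, 0.0]
wrist_force: [0.5, 3.8, 4.3]
grip_width: 0.005
```

```bash
python3 look.py r5
```

```text
12 [236.67 178.67] [180 239] [0.5228 0.3297 0.0681]
9 [236.67 178.33] [180 239] [0.5228 0.3302 0.0688]
9 [236.67 178.56] [180 238] [0.5228 0.329  0.0688]
12 [236.75 178.42] [180 239] [0.5231 0.331  0.0682]
[0.5201 0.3368 0.0465] [0.41 4.11 4.09] 12.275
```

Call:
step_arm:
  targets:
    - [0,0,0.1,0]
    - [0,0,0,0]
    - [0,0,0,0]

```text
time_s: 12.7
position: [0.5201, 0.3368, 0.0455]
orientation: [0.0, -0.017, 1.0, 0.0]
wrist_force: [0.6, 3.0, 4.6]
grip_width: 0.005
```

```bash
python3 look.py r6
```

```text
8 [236.   178.62] [180 239] [0.5212 0.3314 0.0674]
8 [236.   178.75] [180 239] [0.5211 0.3303 0.0677]
7 [236.86 179.  ] [180 239] [0.5232 0.33   0.067 ]
8 [236.38 178.38] [180 239] [0.5222 0.3318 0.0679]
[0.5201 0.3367 0.0455] [0.37 3.26 4.09] 12.85
```

View pics/r6.png

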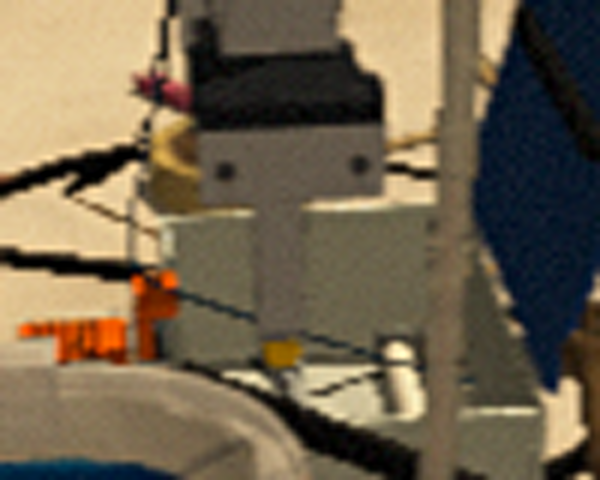

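Call:
step_arm:
  targets:
    - [0,0,-1,0]
    - [0,0,-1.5,0]
    - [0,-2.5,-0.3,0]
    - [0,-2.5,0,0]
    - [0,0,0,0]

```text
time_s: 13.52
position: [0.5219, 0.2817, 0.0734]
orientation: [-0.001, -0.014, 1.0, -0.002]
wrist_force: [-0.0, -0.2, 0.1]
grip_width: 0.01
```

Call:
step_arm:
  targets:
    - [0,0,-3,0]
    - [0,0,-3,0]
    - [0,0,-3,0]
    - [4,0.3,0,0]
    - [4,0.3,0,0]

```text
time_s: 14.15
position: [0.4404, 0.2903, 0.1636]
orientation: [-0.0, -0.017, 1.0, 0.0]
wrist_force: [-0.3, 0.9, -0.7]
grip_width: 0.003
```

Call:
step_arm:
  targets:
    - [4,0.3,0,0]
    - [3,5,0,0]
    - [3,5,0,0]
    - [2,5,0,0]
    - [0,0,0,0]

```text
time_s: 14.78
position: [0.3126, 0.4436, 0.1633]
orientation: [-0.001, -0.021, 1.0, 0.001]
wrist_force: [0.1, 0.2, 0.0]
grip_width: 0.005
```

```bash
python3 - <<'E'
from h import *
from workcell import robot
s=robot.sense();print(s["position"],s["wrist_force"],s["time_s"])
for n in("side","top"):
    c=robot.capture(n);P=cloud(c);np.savez(n+"9.npz",**c)
    h=cv2.cvtColor(c["image"],cv2.COLOR_RGB2HSV)
    m=(h[...,0]>20)&(h[...,0]<32)&(h[...,1]>170)&(h[...,2]>110)&(P[...,2]>.04)&(P[...,2]<.1)&(P[...,0]>.46)&(P[...,0]<.58)&(abs(P[...,1]-.345)<.1)
    print(n,m.sum(),np.argwhere(m).mean(0)[::-1],np.median(P[m],0))
    o=np.load(n+"0.npz")["image"] ; a,b=(c["image"],o)
    sl=np.s_[120:280,110:370] if n=="top" else np.s_[100:300,150:390]
    cv2.imwrite(f"pics/{n}9.png",np.hstack([cv2.resize(z[sl],None,fx=1.5,fy=1.5) for z in(a,b)])[:,:,::-1])
E
```

```text
[0.31262303 0.44357201 0.16329859] [0.09195972 0.21548513 0.00313626] 14.775
side 28 [236.14285714 173.25      ] [0.52159827 0.33162277 0.0822791 ]
top 57 [195.92982456 199.56140351] [0.51856178 0.33612359 0.08206746]
```

View pics/top9.png

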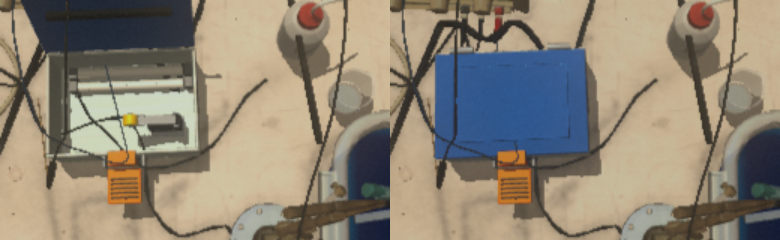

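View pics/side9.png

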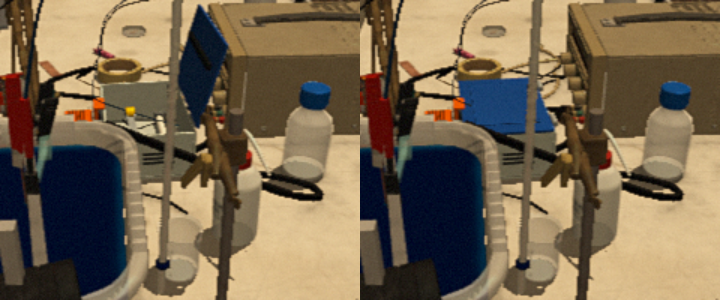

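```bash
python3 -c "
from workcell import robot
print(robot.job_done())"
```

```text
the job is handed in; nothing more can be done
None
```

I pushed the latch pad down about 10 mm and the lid sprang fully open without the robot touching it. I then pressed the roller down about 11–12 mm and let it go. The job was handed in after about 15 s of the 54 s allowed.

**Last checks:**
- **After release:** the pictures show the lid open, the latch pad back at rest and the roller back at its free height. The wash bottle and beaker look unmoved, and the arm touches nothing.
- **Press depth:** the switch gives no signal, so the click at 8 mm is inferred rather than observed. From tool travel, force (about 4 N) and the side picture I put the press between 9.5 and 13 mm, short of overtravel at 15 mm. The finger-end offset measured by the wrist camera gives the low end of that range.

**One disagreement:** the fingers end about 27–29 mm behind the TCP, not 8 mm ahead of it as stated. My first push on the latch therefore stopped in the air above the pad. After that I relied on the cameras and the measured force for both presses.

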